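# Re-rack the oiled wood samples in reverse order

## Task

The four wood samples have dried after the first coat of oil. Move them from the drying rack into the empty receiving rack, one to a slot and in reverse order, so that the one now at the far left ends at the far right, the second from left ends second from right, and so on. Stand each one on edge as it stands now, down on the floor of its slot, along the slot and centred front to back, and let go of it.

Things in the scene. Friction and masses are not known exactly. Their poses are not given: they have to be found in the camera images.
- short_sample: the short plain wooden sample: a loose block 50 mm long, 40 mm high as it stands and 20 mm thick, about 0.12 kg, standing on edge in the drying rack. Origin: centre of one of its two broad upright faces, so the block's middle is 10 mm along its own +z. Own axes: y along its length (level, front to back), x up, z across its thickness (level)
- stout_sample: the stout plain wooden sample: a loose block 85 mm long, 42 mm high as it stands and 30 mm thick, about 0.12 kg, standing on edge in the drying rack. Origin: centre of one of its two broad upright faces, so the block's middle is 15 mm along its own +z. Own axes: y along its length (level, front to back), x up, z across its thickness (level)
- middle_sample: the middle plain wooden sample: a loose block 120 mm long, 50 mm high as it stands and 24 mm thick, about 0.12 kg, standing on edge in the drying rack. Origin: centre of one of its two broad upright faces, so the block's middle is 12 mm along its own +z. Own axes: y along its length (level, front to back), x up, z across its thickness (level)
- long_sample: the long plain wooden sample: a loose block 160 mm long, 50 mm high as it stands and 20 mm thick, about 0.12 kg, standing on edge in the drying rack. Origin: centre of one of its two broad upright faces, so the block's middle is 10 mm along its own +z. Own axes: y along its length (level, front to back), x up, z across its thickness (level)
- short_cradle: the cradle of the drying rack in which the short sample stands at the start: painted grey, fixed to the drying rack, 64 mm wide (y) and 110 mm deep (x), all four alike and side by side. Floor 4 mm thick with a half-cleat 11 mm wide and 15 mm high along each side, leaving a 42 mm slot. Origin: centre of its underside, 10 mm above the bench; axes parallel to the drying rack's
- stout_cradle: the cradle of the drying rack in which the stout sample stands at the start: painted grey, fixed to the drying rack, 64 mm wide (y) and 110 mm deep (x), all four alike and side by side. Floor 4 mm thick with a half-cleat 11 mm wide and 15 mm high along each side, leaving a 42 mm slot. Origin: centre of its underside, 10 mm above the bench; axes parallel to the drying rack's
- middle_cradle: the cradle of the drying rack in which the middle sample stands at the start: painted grey, fixed to the drying rack, 64 mm wide (y) and 110 mm deep (x), all four alike and side by side. Floor 4 mm thick with a half-cleat 11 mm wide and 15 mm high along each side, leaving a 42 mm slot. Origin: centre of its underside, 10 mm above the bench; axes parallel to the drying rack's
- long_cradle: the cradle of the drying rack in which the long sample stands at the start: painted grey, fixed to the drying rack, 64 mm wide (y) and 110 mm deep (x), all four alike and side by side. Floor 4 mm thick with a half-cleat 11 mm wide and 15 mm high along each side, leaving a 42 mm slot. Origin: centre of its underside, 10 mm above the bench; axes parallel to the drying rack's
- drying_rack: the drying rack: fixed plywood board 130 (x) x 276 (y) x 10 mm with the four cradles in a row. Origin: centre of underside, on the bench; +x to its back, +y to its left end as the robot sees it. Cradle middles at y = +96, +32, -32, -96 mm, slot floors 14 mm above the bench, cleat tops 29 mm. Gaps between neighbouring samples about 35 to 45 mm
- receiving_rack: the empty rack: fixed dark base 110 (x) x 276 (y) x 14 mm; five brown cleats, 22 mm wide, run front to back and leave four slots 42 mm wide. Origin: centre of underside, on the bench; +x to its back, +y to its left end as the robot sees it. Slot middles at y = +96, +32, -32, -96 mm, slot floors 14 mm above the bench, cleat tops 29 mm. Room for fingers opened only a little wider than a block
Mind the look-alikes: they are no part of the job. What is shaped like the middle_sample but purple is not meant.

How it is judged:
By the outcome, as a careful person would: the job done as asked, in the order asked, and still so for the second after the job is handed in, with the robot touching nothing.
It also fails if it takes over 106 s, if anything falls off the work surface, if the arm or the gripper's body presses on something with over 40 N, if the wrist force passes 120 N, or if a joint passes its speed limit or range.

## Robot

A 6-joint arm with a two-finger parallel gripper is mounted at the origin on a cart in front of the work surface, level with it; the furniture and walls round the work are solid. World frame = base frame: x ahead of the robot, y to its left, z up, the work surface at z = 0. Lengths are in m, angles in rad, forces in N, time in s.
With the tool pointing down it reaches from about 0.25 to 0.725 m from the base axis. Payload 4 kg.
Tool frame: the origin (TCP) lies on the centre line of the jaws, within the pads' length; the fingertips stand 17 mm ahead of it and the grasp point (between the pads) lies 2 mm behind it; z points along the fingers, y is the line along which they close (so a half turn about z gives the same grasp; the last joint's range is limited). The gripper opens to 85 mm and grips with 20 to 120 N. Pads are 22 mm wide; open, the fingers measure 114 mm over their backs; the gripper's body (76 mm by 85 mm) begins 54 mm behind the grasp point. The pads swing forward as they close: fully open they stand 13 mm farther back than shut.
Start: joints at [1.206, 0.241, 0.005, 1.335, 0, 1.571], TCP at [0.178, 0.467, 0.248] pointing down, gripper open.
Joint ranges: [-2.72, 2.72], [-1.05, 1.87], [-1.09, 1.28], [-1.99, 2.15], [-1.42, 1.44], [-3.14, 3.14]. Speed limits (rad/s): [2.79, 2.79, 3.14, 3.14, 3.14, 3.14].

## Interface

Orientations are given as a unit quaternion [x, y, z, w].
In Python, from workcell import get_obs, imaging, order gives the robot as it stands.
- The arm moves only by the tool apply_moves, never from a script. Its argument "targets" is a list that holds one entry, the list of rows, each a list of 5 numbers: the shift along the world's x, y, z in units of 40 mm (1.0 is 40 mm), then the turn about the world's z in degrees, then the gripper command: -1 is shut, 1 is fully open, values between are in proportion. In form: [[[dx, dy, dz, turn, fingers], ...]]. A call has 1 to 8 rows; each row shifts and turns the commanded pose from where the row before left it; what a row does not reach is not made up. A row lasts 1/12 s, in which the tool goes at most 41.7 mm and 7.16 degrees, less where a joint would pass 70% of its speed; a pose out of reach is approached as far as the arm can. A call is refused whole if a number of a shift passes 1 or a number of a turn 7.16, either way. A call with a gripper value outside its range is refused whole. The fingers move at their own pace and stop on an object; the grip force is fixed at half the most. Time passes only in rows, so rows that do not move let the fingers close. It gives the time, the measured TCP pose, the force, the opening and the grip force at its end, in the units of the state.
- get_obs(): the state, without advancing time (a new reading comes with each control period).
- imaging.camera(name): name is "scene" or "side" or "wrist"; returns (picture, depth): 400x640x3 uint8, blue, green, red; 400x640 float32, m along the optical axis (not along the pixel's ray), 0 where there is no reading.
- imaging.get_calibration(name): a dict with "camera_matrix" (3x3 intrinsics, pixels), "eye" and "rotation" of the camera in the world; the wrist camera has in their place "hand_eye" (4x4, takes a point from camera to tool coordinates, whose origin is the TCP and whose axes are the flange's). Camera axes: x right, y down, z forward; pixel columns grow to the right and rows downward; lengths in m; the calibration is good to about 2 mm. The wrist camera is an equidistant fisheye: a pixel r from the principal point sees the ray r / f radians off the axis. A picture is of the moment at which its call begins: read the wrist's pose just before it. get_calibration takes no time and is no camera call.
- order.job_done(): hands the job in; it is judged then, once.
The state is a dict: "clock": time; "joint_pos": joint angles; "joint_vel": joint speeds; "tau": joint torques, N m; "eef_pos": TCP position; "tool_rot": TCP orientation; "ft_force": force on the tool from outside, world axes, zero at the start; "ft_torque": the same for the moment, N m; "grip_width": finger opening in m; "grasp_force": force on a finger pad.
Only numpy, scipy, OpenCV 4.12 (cv2) and the standard library are available. Lean on these libraries where they do the work, as an engineer would, in place of code of your own. Each camera call takes 0.05 s, during which the arm holds its last target. There are 200 camera calls.

## Working session

There is one attempt and no reset: what is moved stays moved. The work goes in short steps, Python scripts to look and compute and a tool call to move; the robot and the scene stay as the last step left them, time stands still between calls to the robot, and variables do not carry over. Pictures are saved under pics/ and viewed, at most 14 in all, crops included, and the job is handed in when it is done.

Besides the shell and the picture viewer there is one more tool, called after "Emit:" in YAML: its name, and indented under it one key for each argument. apply_moves: Moves the arm, as the interface text tells. Its arguments: {"type":"object","properties":{"targets":{"type":"array","items":{"type":"array","items":{"type":"array","items":{"type":"number"}}}}},"required":["targets"]}

```bash
mkdir -p pics; ls
python3 - <<'E'
from workcell import get_obs, imaging
import cv2,numpy as np
for n in("scene","side"):
    p,d=imaging.camera(n); cv2.imwrite(f"pics/{n}0.png",p); np.savez(f"{n}0.npz",p=p,d=d)
    c=imaging.get_calibration(n); print(n,c)
print(get_obs())
E
```

```text
pics
scene {'camera_matrix': array([[411.57574422,   0.        , 319.09188307],
       [  0.        , 411.57574422, 194.62379662],
       [  0.        ,   0.        ,   1.        ]]), 'eye': array([ 0.00829159, -0.54128192,  0.77916523]), 'rotation': array([ 0.86538514, -0.3124488 ,  0.12982829, -0.3696335 ])}
side {'camera_matrix': array([[504.7279919 ,   0.        , 325.16147631],
       [  0.        , 504.7279919 , 200.52869917],
       [  0.        ,   0.        ,   1.        ]]), 'eye': array([-0.01362031,  0.96658065,  0.87182792]), 'rotation': array([-0.22681796,  0.86670054, -0.43090915,  0.10817158])}
{'clock': 0.1, 'joint_pos': array([ 1.20598218e+00,  2.41381338e-01,  3.85410226e-03,  1.33523764e+00,
       -1.31284634e-05,  1.57077181e+00]), 'joint_vel': array([-8.19104261e-04, -1.60831126e-03,  2.47374084e-03,  9.38954863e-04,
       -5.21395501e-05,  4.51454629e-04]), 'tau': array([-5.89590873e-04, -3.73138797e+01,  2.53010362e+01,  1.08473108e-02,
       -6.44305464e-05,  1.45624057e-06]), 'eef_pos': array([0.178195  , 0.46657958, 0.2474783 ]), 'tool_rot': array([ 1.81385086e-01,  9.83411654e-01, -9.69133652e-04, -1.72101179e-04]), 'ft_force': array([ 0.97145849, -0.05455672,  0.19914128]), 'ft_torque': array([ 0.01083869,  0.00730415, -0.02011202]), 'grasp_force': 0.0, 'grip_width': 0.08526110380153303}
```

View pics/scene0.png

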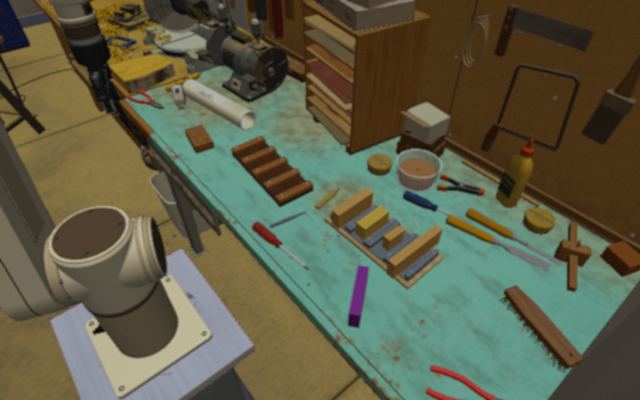

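View pics/side0.png

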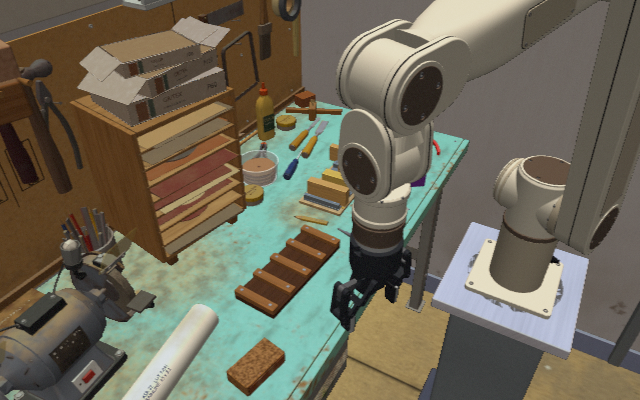

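The scene view shows the drying rack near (385,235). Left to right its samples are the tall light middle one (352,207), the stout one (372,220), the short one (394,237) and the long one (413,250). The receiving rack is at (272,170). The purple block at (358,296) is the look-alike and is excluded. Other wooden items, such as the brick (200,138) and the pencil-like stick (327,197), aren't in the rack. In the side view the receiving rack is at (290,270), with the cabinet close to its left.

```bash
cat > h.py <<'E'
import numpy as np,cv2
from scipy.spatial.transform import Rotation as R
from workcell import get_obs, imaging
def cloud(n,d):
    c=imaging.get_calibration(n);K=c["camera_matrix"];v,u=np.indices(d.shape)
    P=np.stack([(u-K[0,2])/K[0,0]*d,(v-K[1,2])/K[1,1]*d,d],-1)
    W=P@R.from_quat(c["rotation"]).as_matrix().T+c["eye"]; W[d==0]=np.nan
    return W
E
python3 - <<'E'
from h import *
for n in("scene","side"):
    f=np.load(n+"0.npz");p,d=f["p"],f["d"];W=cloud(n,d)
    pts=[(352,207),(372,220),(394,237),(413,250),(272,170),(358,296),(300,280)] if n=="scene" else [(290,270),(260,200),(325,193),(300,350)]
    for u,v in pts: print(n,u,v,W[v,u].round(3))
    # top-down color map 1mm/px: x 0.2..0.8 (up), y 0.5..-0.3 (left to right)
    m=np.zeros((600,800,3),np.uint8);z=W[...,2];o=np.argsort(np.nan_to_num(z).ravel())
    X=W.reshape(-1,3)[o];C=p.reshape(-1,3)[o];k=(X[:,2]>-.05)&(X[:,2]<.12);X=X[k];C=C[k]
    r=((.8-X[:,0])*1000).astype(int);c=((.5-X[:,1])*1000).astype(int);k=(r>1)&(r<598)&(c>1)&(c<798)
    for a in(0,1):
        for b in(0,1): m[r[k]+a,c[k]+b]=C[k]
    cv2.imwrite(f"pics/top_{n}.png",m)
E
```

```text
scene 352 207 [ 0.513 -0.049  0.063]
scene 372 220 [ 0.525 -0.106  0.056]
scene 394 237 [ 0.528 -0.175  0.053]
scene 413 250 [ 0.525 -0.232  0.063]
scene 272 170 [0.473 0.241 0.013]
scene 358 296 [ 0.358 -0.234  0.051]
scene 300 280 [ 0.311 -0.099  0.   ]
side 290 270 [0.467 0.26  0.017]
side 260 200 [0.692 0.063 0.011]
side 325 193 [ 0.531 -0.025  0.038]
side 300 350 [ 0.336  0.43  -0.   ]
```

View pics/top_scene.png

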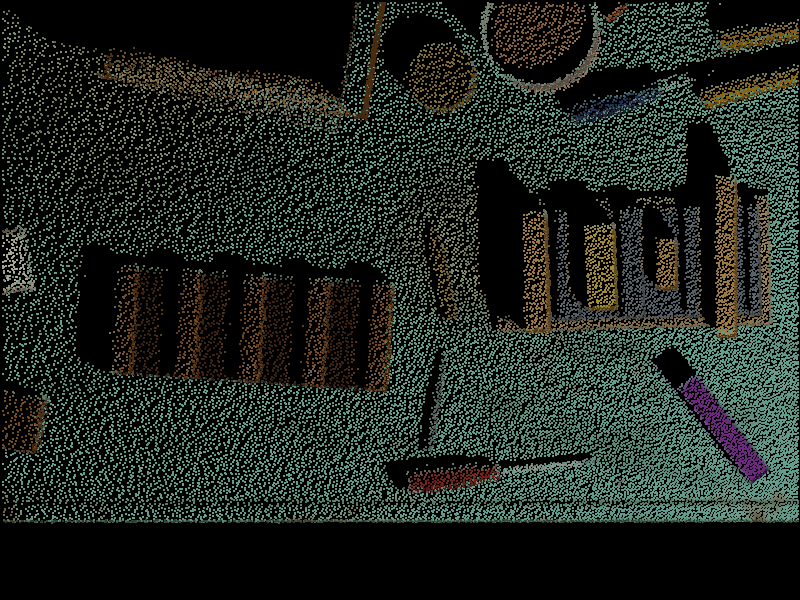

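The top-down map is consistent with the task text: receiving rack at about columns 110–390 and rows 265–390, turned about −5°; four samples at columns 535, 600, 667 and 727. Next I fit the rectangles.

```bash
cat > m.py <<'E'
from h import *
def rect(P):
    (cx,cy),(a,b),t=cv2.minAreaRect((P*1000).astype(np.float32))
    if a<b: a,b=b,a; t+=90
    t=(t+90)%180-90
    return round(cx,1),round(cy,1),round(a,1),round(b,1),round(t,1)
E
python3 - <<'E'
from m import *
D={n:cloud(n,np.load(n+"0.npz")["d"]) for n in("scene","side")}
for n,W in D.items():
    X=W.reshape(-1,3);X=X[~np.isnan(X[:,0])]
    print(n,"bench z",np.median(X[(X[:,0]>.35)&(X[:,0]<.4)&(X[:,1]>.1)&(X[:,1]<.35)&(abs(X[:,2])<.02)][:,2]))
    for name,y0,zt in(("mid",-.035,.064),("stout",-.1,.056),("short",-.167,.054),("long",-.227,.064)):
        k=(abs(X[:,1]-y0)<.03)&(abs(X[:,0]-.54)<.11)&(abs(X[:,2]-zt)<.004)
        if k.sum()>20: print(name,k.sum(),np.median(X[k][:,2]).round(4),rect(X[k][:,:2]))
    for i,(y,x) in enumerate(((.37,.48),(.31,.475),(.245,.47),(.18,.465),(.118,.46))):
        k=(abs(X[:,1]-y)<.028)&(abs(X[:,0]-x)<.075)&(abs(X[:,2]-.029)<.004)
        if k.sum()>20: print("cleat",i,k.sum(),np.median(X[k][:,2]).round(4),rect(X[k][:,:2]))
    k=(X[:,0]>.42)&(X[:,0]<.68)&(X[:,1]<.02)&(X[:,1]>-.29)&(abs(X[:,2]-.0115)<.006)
    print("board",rect(X[k][:,:2]))
E
```

```text
scene bench z 0.0009152594107426637
mid 375 0.0648 (527.9, -35.9, 122.4, 26.0, 1.4)
stout 357 0.0568 (533.3, -101.1, 86.2, 31.1, 2.2)
short 165 0.0546 (536.8, -166.3, 51.0, 21.4, 0.2)
long 559 0.0647 (544.1, -225.6, 161.6, 21.7, 0.4)
cleat 0 177 0.0293 (480.4, 375.0, 108.9, 27.6, -5.9)
cleat 1 201 0.0293 (477.2, 310.9, 108.2, 26.1, -4.0)
cleat 2 215 0.0292 (471.0, 248.2, 108.8, 25.2, -4.0)
cleat 3 233 0.0296 (469.1, 184.9, 109.8, 26.0, -4.8)
cleat 4 264 0.0295 (464.6, 119.5, 109.6, 25.7, -3.3)
board (525.0, -150.1, 259.1, 247.5, 70.2)
side bench z 0.0006558877281275244
mid 262 0.0639 (527.4, -34.8, 122.3, 30.7, 1.3)
stout 140 0.0559 (542.2, -95.6, 72.0, 36.6, -5.6)
long 36 0.0639 (606.8, -224.2, 25.6, 24.2, 9.8)
cleat 0 408 0.0296 (481.0, 377.8, 110.4, 24.7, -3.4)
cleat 1 371 0.0292 (477.0, 313.6, 111.3, 25.7, -4.4)
cleat 2 324 0.0293 (472.1, 251.2, 110.8, 26.3, -2.2)
cleat 3 297 0.0292 (467.5, 186.4, 110.5, 25.2, -3.6)
cleat 4 278 0.0289 (464.0, 124.2, 111.0, 27.6, -4.9)
board (574.3, -103.2, 230.7, 212.0, -89.1)
```

Heights and sizes agree with the task text (tops at 64/56/54/64 mm, lengths to within 2 mm). Targets in mm:
- **Receiving rack:** centre (472.4, 249.2), turned −3.7°.
- **middle:** far-right slot (466, 153).
- **stout:** second from right (470, 217).
- **short:** second from left (474.5, 281).
- **long:** far-left slot (478.6, 345).

Moving above the middle sample first.

Emit:
apply_moves:
  targets:
    - [[0.55,-0.785,0,1.4,0.06],[0.55,-0.785,0,1.4,0.06],[0.55,-0.785,0,1.4,0.06],[0.55,-0.785,0,1.4,0.06],[0.55,-0.785,0,1.4,0.06],[0.55,-0.785,0,1.4,0.06],[0.55,-0.785,0,1.4,0.06],[0.55,-0.785,0,1.4,0.06]]

```text
clock: 0.77
eef_pos: [0.3547, 0.2141, 0.2481]
tool_rot: [0.084, 0.996, -0.0, -0.0]
ft_force: [0.4, 0.6, -0.4]
grip_width: 0.0454
grasp_force: 0.0
```

Emit:
apply_moves:
  targets:
    - [[0.55,-0.785,0,1.4,0.06],[0.55,-0.785,0,1.4,0.06],[0.55,-0.785,0,1.4,0.06],[0.55,-0.785,0,1.4,0.06],[0.55,-0.785,0,1.4,0.06],[0.55,-0.785,0,1.4,0.06],[0.55,-0.785,0,1.4,0.06],[0.55,-0.785,0,1.4,0.06]]

```text
clock: 1.43
eef_pos: [0.5308, -0.0371, 0.2478]
tool_rot: [-0.013, 1.0, 0.0, -0.0]
ft_force: [-0.5, 1.0, -0.7]
grip_width: 0.0451
grasp_force: 0.0
```

```bash
cat >> m.py <<'E'
def st():
    o=get_obs();y=R.from_quat(o["tool_rot"]).as_matrix()[:,1]
    yaw=np.degrees(np.arctan2(y[1],y[0]))
    print("t",round(o["clock"],2),"tcp mm",(o["eef_pos"]*1000).round(1),"yaw",round(yaw,1),"w",round(o["grip_width"]*1000,1),"F",o["ft_force"].round(1),"q",o["joint_pos"].round(2))
    return o
E
python3 - <<'E'
from m import *
st();st()
p,d=imaging.camera("wrist");cv2.imwrite("pics/wrist1.png",p)
p,d=imaging.camera("scene");cv2.imwrite("pics/crop1.png",cv2.resize(p[150:300,280:480],None,fx=4,fy=4)[:600,:800])
c=imaging.get_calibration("wrist");print(c)
E
```

```text
t 1.43 tcp mm [530.8 -37.1 247.8] yaw 91.5 w 45.1 F [-0.5  1.  -0.7] q [-0.07  0.31  0.09  1.36  0.   -0.1 ]
t 1.43 tcp mm [530.8 -37.1 247.8] yaw 91.5 w 45.1 F [-0.5  1.  -0.7] q [-0.07  0.31  0.09  1.36  0.   -0.1 ]
{'camera_matrix': array([[309.70691629,   0.        , 325.91489371],
       [  0.        , 309.70691629, 198.59079323],
       [  0.        ,   0.        ,   1.        ]]), 'hand_eye': array([[ 1.07968115e-03, -9.52260106e-01, -3.05285971e-01,
         7.84248377e-02],
       [ 9.99999234e-01,  1.21286366e-03, -2.46592909e-04,
         3.11039117e-04],
       [ 6.05090851e-04, -3.05285471e-01,  9.52260686e-01,
        -1.25307146e-01],
       [ 0.00000000e+00,  0.00000000e+00,  0.00000000e+00,
         1.00000000e+00]])}
```

View pics/wrist1.png

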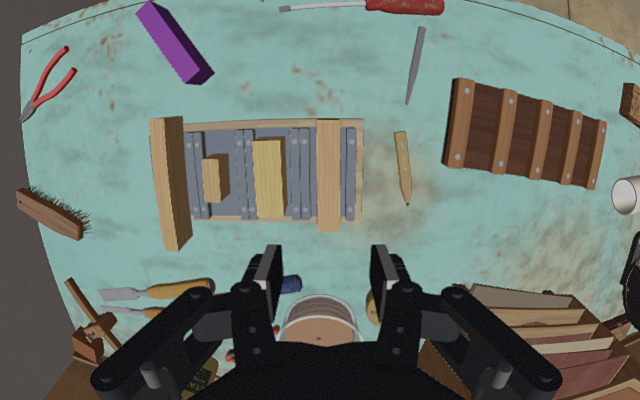

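View pics/crop1.png

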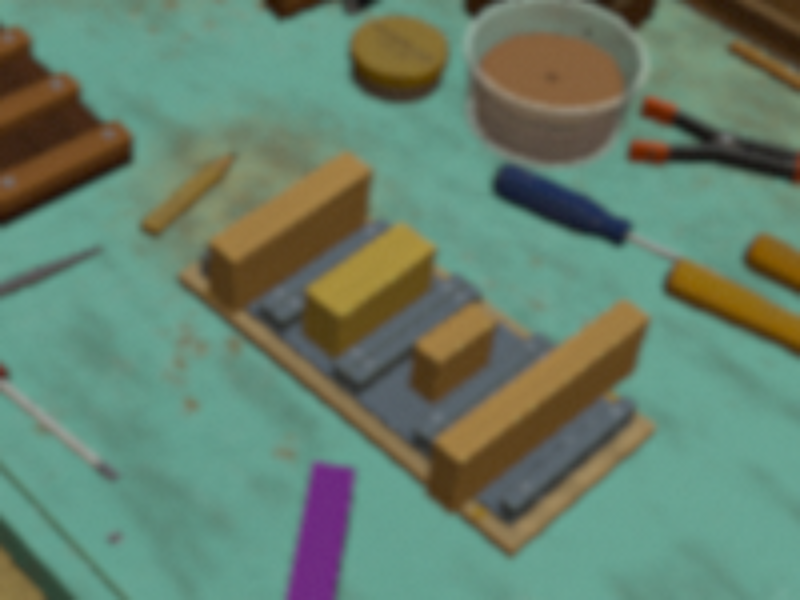

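The wrist view shows, from left to right, long (167,183), short (211,175), stout (268,178) and middle (328,175), with the receiving rack at (525,135). The crop confirms four plain blocks standing in the grey cradles, and the purple one lying outside the rack. One wrist-depth measurement should refine the poses.

```bash
cat >> m.py <<'E'
def wcloud():
    o=get_obs();p,d=imaging.camera("wrist");c=imaging.get_calibration("wrist");K=c["camera_matrix"];H=c["hand_eye"]
    v,u=np.indices(d.shape);a=(u-K[0,2])/K[0,0];b=(v-K[1,2])/K[1,1];t=np.hypot(a,b);s=np.tan(t)/np.maximum(t,1e-9)
    P=np.stack([a*s*d,b*s*d,d],-1)@H[:3,:3].T+H[:3,3]
    W=P@R.from_quat(o["tool_rot"]).as_matrix().T+o["eef_pos"]; k=(d>0)&(t<1.3)
    return W[k]
def meas(X,items,dz=.003):
    for n,x,y,z,rx,ry in items:
        k=(abs(X[:,0]-x)<rx)&(abs(X[:,1]-y)<ry)&(abs(X[:,2]-z)<dz)
        if k.sum()>20: print(n,k.sum(),(np.median(X[k][:,2])*1000).round(1),rect(X[k][:,:2]))
E
python3 - <<'E'
from m import *
X=wcloud()
meas(X,[("mid",.528,-.035,.064,.09,.03),("stout",.533,-.1,.056,.07,.03),("short",.537,-.166,.054,.06,.03),("long",.544,-.225,.064,.11,.025)]+
 [("cleat%d"%i,x,y,.029,.075,.028) for i,(y,x) in enumerate(((.375,.48),(.312,.477),(.249,.472),(.185,.468),(.121,.464)))])
E
```

```text
mid 2658 63.7 (529.3, -34.6, 119.9, 24.6, 1.3)
stout 2171 55.8 (533.8, -99.2, 84.9, 31.0, 2.1)
short 754 53.9 (536.7, -165.3, 48.6, 21.7, 0.0)
long 2056 63.8 (544.0, -224.8, 160.0, 22.2, 0.4)
cleat0 580 28.3 (481.7, 376.2, 108.6, 23.5, -3.8)
cleat1 742 28.3 (477.9, 312.3, 110.3, 24.1, -3.0)
cleat2 944 28.3 (473.3, 248.8, 109.2, 23.9, -3.1)
cleat3 1184 28.4 (469.5, 184.8, 109.9, 22.8, -3.9)
cleat4 1450 28.5 (465.3, 121.3, 110.5, 22.9, -3.6)
```

Emit:
apply_moves:
  targets:
    - [[-0.03,0.05,-0.8,0,0.06],[0,0,-0.9,0,0.06],[0,0,-0.9,0,0.06],[0,0,-0.8,0,0.06],[0,0,-0.6,0,0.06],[0,0,-0.5,0,0.06],[0,0,-0.3,0,0.06],[0,0,0,0,0.06]]

```text
clock: 2.25
eef_pos: [0.5255, -0.0318, 0.0532]
tool_rot: [-0.014, 1.0, 0.0, -0.004]
ft_force: [-1.0, 0.9, 0.5]
grip_width: 0.0454
grasp_force: 0.0
```

Emit:
apply_moves:
  targets:
    - [[0,0,0,0,0.06],[0,0,0,0,0.06],[0,0,0,0,0.06]]

```text
clock: 2.5
eef_pos: [0.5301, -0.0329, 0.0578]
tool_rot: [-0.013, 1.0, -0.0, 0.001]
ft_force: [-0.1, 0.1, 0.6]
grip_width: 0.0454
grasp_force: 0.0
```

Emit:
apply_moves:
  targets:
    - [[-0.02,-0.04,-0.14,0,0.06],[0,0,0,0,0.06],[0,0,0,0,0.06],[0,0,0,0,0.06]]

```text
clock: 2.83
eef_pos: [0.5284, -0.035, 0.0509]
tool_rot: [-0.013, 1.0, 0.0, 0.0]
ft_force: [0.1, 0.1, 0.5]
grip_width: 0.0454
grasp_force: 0.0
```

Emit:
apply_moves:
  targets:
    - [[0,0,0,0,-1],[0,0,0,0,-1],[0,0,0,0,-1],[0,0,0,0,-1],[0,0,0,0,-1],[0,0,0,0,-1],[0,0,0,0,-1],[0,0,0,0,-1]]

```text
clock: 3.5
eef_pos: [0.5287, -0.035, 0.051]
tool_rot: [-0.013, 1.0, -0.0, 0.0]
ft_force: [0.5, 0.6, 3.9]
grip_width: 0.0233
grasp_force: 59.2
```

Emit:
apply_moves:
  targets:
    - [[0,0,0.3,0,-1],[0,0,0.7,0,-1],[0,0,0.8,0,-1],[-0.15,0.4,0.5,0,-1],[-0.3,0.8,0.2,-1.2,-1],[-0.3,0.9,0,-2,-1],[-0.3,0.9,0,-2,-1],[-0.3,0.9,0,0,-1]]

```text
clock: 4.17
eef_pos: [0.4732, 0.1221, 0.1504]
tool_rot: [0.034, 0.999, -0.0, -0.0]
ft_force: [0.6, 0.7, -1.2]
grip_width: 0.0231
grasp_force: 58.9
```

Emit:
apply_moves:
  targets:
    - [[-0.2,0.8,0,0,-1],[0,0,0,0,-1],[0,0,0,0,-1],[0,0,0,0,-1],[0,0,0,0,-1],[0,0,0,0,-1]]

```text
clock: 4.67
eef_pos: [0.4666, 0.1519, 0.1505]
tool_rot: [0.033, 0.999, -0.0, -0.0]
ft_force: [-0.5, -0.9, -1.0]
grip_width: 0.0229
grasp_force: 59.1
```

Run:
```python
from m import *
st(); o=get_obs()["eef_pos"]
X=wcloud()
# side camera: bottom of the carried block is hidden; look at its lowest and top points near tcp
k=(abs(X[:,0]-o[0])<.09)&(abs(X[:,1]-o[1])<.016)&(X[:,2]>.06)&(X[:,2]<o[2]+.02)
print("wrist: block x range",np.percentile(X[k],[1,99],axis=0).round(3))
S=cloud("scene",imaging.camera("scene")[1]).reshape(-1,3)
k=(abs(S[:,0]-o[0])<.09)&(abs(S[:,1]-o[1])<.03)&(S[:,2]>.06)&(S[:,2]<o[2]+.012)
print("scene: block",np.percentile(S[k],[1,99],axis=0).round(3))
```

```text
t 4.67 tcp mm [466.6 151.9 150.5] yaw 86.2 w 22.9 F [-0.5 -0.9 -1. ] q [ 0.31  0.29 -0.19  1.09 -0.    0.38]
wrist: block x range [[0.407 0.137 0.124]
 [0.498 0.167 0.17 ]]
scene: block [[0.406 0.126 0.115]
 [0.525 0.165 0.162]]
```

Emit:
apply_moves:
  targets:
    - [[0,0.03,-0.5,0,-1],[0,0,-0.8,0,-1],[0,0,-0.6,0,-1],[0,0,-0.3,0,-1],[0,0,-0.2,0,-1],[0,0,-0.05,0,-1],[0,0,0,0,-1],[0,0,0,0,-1]]

```text
clock: 5.43
eef_pos: [0.4673, 0.1543, 0.0536]
tool_rot: [0.033, 0.999, 0.0, 0.001]
ft_force: [0.6, 0.2, -1.5]
grip_width: 0.0232
grasp_force: 59.1
```

Emit:
apply_moves:
  targets:
    - [[0,0,0,0,-1],[0,0,0,0,-1]]

```text
clock: 5.6
eef_pos: [0.4673, 0.1546, 0.0538]
tool_rot: [0.032, 0.999, 0.0, 0.001]
ft_force: [0.7, 1.0, -0.6]
grip_width: 0.023
grasp_force: 59.1
```

Emit:
apply_moves:
  targets:
    - [[0,-0.03,-0.06,0,-1],[0,0,0,0,-1],[0,0,0,0,-1]]

```text
clock: 5.85
eef_pos: [0.4673, 0.1533, 0.051]
tool_rot: [0.032, 0.999, 0.0, 0.001]
ft_force: [0.7, 1.0, 2.2]
grip_width: 0.023
grasp_force: 59.4
```

Emit:
apply_moves:
  targets:
    - [[0,0,0,0,0.06],[0,0,0,0,0.06],[0,0,0,0,0.06],[0,0,0,0,0.06],[0,0,0.4,0,0.06],[0,0,0.8,0,0.06],[0,0,0.8,0,0.06],[0,0,0,0,0.06]]

```text
clock: 6.52
eef_pos: [0.4701, 0.1543, 0.136]
tool_rot: [0.032, 0.999, 0.002, 0.005]
ft_force: [0.7, 0.7, 0.5]
grip_width: 0.0455
grasp_force: 0.0
```

Emit:
apply_moves:
  targets:
    - [[0.2,-0.7,0,0,0.18],[0.25,-0.95,0,1,0.18],[0.25,-0.95,0,1,0.18],[0.25,-0.95,0,1,0.18],[0.25,-0.95,0,1,0.18],[0.25,-0.95,0,1,0.18],[0.21,-0.85,0,0.8,0.18],[0,0,0,0,0.18]]

```text
clock: 7.18
eef_pos: [0.5342, -0.1049, 0.13]
tool_rot: [-0.015, 1.0, -0.001, 0.001]
ft_force: [0.4, -0.2, -0.1]
grip_width: 0.0503
grasp_force: 0.0
```

Emit:
apply_moves:
  targets:
    - [[0,0,0,0,0.18],[0,0,0,0,0.18]]

```text
clock: 7.35
eef_pos: [0.5321, -0.0987, 0.1297]
tool_rot: [-0.018, 1.0, 0.0, -0.001]
ft_force: [0.1, 0.3, -0.2]
grip_width: 0.0505
grasp_force: 0.0
```

Run:
```python
from m import *
st()
X=wcloud();print(len(X))
meas(X,[("mid placed",.4674,.153,.064,.09,.03),("stout",.533,-.1,.056,.07,.03)])
S=cloud("scene",imaging.camera("scene")[1]).reshape(-1,3)
meas(S,[("mid placed",.4674,.153,.064,.09,.03)])
```

```text
t 7.35 tcp mm [532.1 -98.7 129.7] yaw 92.1 w 50.5 F [ 0.1  0.3 -0.2] q [-0.18  0.4  -0.09  1.08  0.   -0.22]
254942
mid placed 2085 63.5 (467.6, 153.0, 120.3, 28.6, -2.5)
stout 4824 55.8 (534.1, -99.2, 85.1, 30.4, 1.9)
mid placed 289 64.6 (467.8, 152.0, 121.5, 27.4, -3.8)
```

Middle sits at (467.6, 153.0) with its top at 64 mm, seated in its slot. Descending on the stout sample.

Emit:
apply_moves:
  targets:
    - [[0.04,0,-0.4,0,0.18],[0,0,-0.6,0,0.18],[0,0,-0.5,0,0.18],[0,0,-0.3,0,0.18],[0,0,-0.15,0,0.18],[0,0,-0.05,0,0.18],[0,0,0,0,0.18],[0,0,0,0,0.18]]

```text
clock: 8.12
eef_pos: [0.5351, -0.0985, 0.0512]
tool_rot: [-0.019, 1.0, -0.0, 0.001]
ft_force: [0.6, 0.8, 0.7]
grip_width: 0.0505
grasp_force: 0.0
```

Emit:
apply_moves:
  targets:
    - [[0,0,0,0,0.18],[0,0,0,0,0.18]]

```text
clock: 8.28
eef_pos: [0.5352, -0.099, 0.0514]
tool_rot: [-0.018, 1.0, -0.0, 0.001]
ft_force: [-1.2, -0.9, 0.6]
grip_width: 0.0506
grasp_force: 0.0
```

Emit:
apply_moves:
  targets:
    - [[-0.03,0,-0.03,0,0.18],[0,0,0,0,-1],[0,0,0,0,-1],[0,0,0,0,-1],[0,0,0,0,-1],[0,0,0,0,-1],[0,0,0,0,-1],[0,0,0,0,-1]]

```text
clock: 8.95
eef_pos: [0.5334, -0.0991, 0.0495]
tool_rot: [-0.018, 1.0, -0.0, 0.0]
ft_force: [-0.5, -0.3, 5.7]
grip_width: 0.0288
grasp_force: 60.6
```

Emit:
apply_moves:
  targets:
    - [[0,0,0.3,0,-1],[0,0,0.7,0,-1],[0,0,0.8,0,-1],[-0.1,0.4,0.6,0,-1],[-0.17,0.8,0.35,-1.2,-1],[-0.2,0.95,0,-1.5,-1],[-0.2,0.95,0,-1.5,-1],[-0.2,0.95,0,-1.6,-1]]

```text
clock: 9.62
eef_pos: [0.4975, 0.0644, 0.1587]
tool_rot: [0.034, 0.999, 0.0, -0.0]
ft_force: [1.9, -0.3, -1.2]
grip_width: 0.0286
grasp_force: 59.9
```

Emit:
apply_moves:
  targets:
    - [[-0.2,0.95,0,0,-1],[-0.2,0.95,0,0,-1],[-0.2,0.95,0,0,-1],[-0.1,0.7,0,0,-1],[0,0.3,0,0,-1],[0,0,0,0,-1],[0,0,0,0,-1],[0,0,0,0,-1]]

```text
clock: 10.28
eef_pos: [0.4702, 0.2159, 0.1585]
tool_rot: [0.033, 0.999, -0.001, -0.001]
ft_force: [1.1, 0.3, -1.6]
grip_width: 0.0289
grasp_force: 59.9
```

Emit:
apply_moves:
  targets:
    - [[0,0,0,0,-1],[0,0,0,0,-1]]

```text
clock: 10.45
eef_pos: [0.4706, 0.2157, 0.159]
tool_rot: [0.033, 0.999, -0.0, -0.0]
ft_force: [-0.5, 1.5, -2.4]
grip_width: 0.0288
grasp_force: 59.9
```

Emit:
apply_moves:
  targets:
    - [[0,0.02,-0.5,0,-1],[0,0,-0.8,0,-1],[0,0,-0.7,0,-1],[0,0,-0.4,0,-1],[0,0,-0.2,0,-1],[0,0,-0.1,0,-1],[0,0,0,0,-1],[0,0,0,0,-1]]

```text
clock: 11.12
eef_pos: [0.4714, 0.218, 0.0522]
tool_rot: [0.033, 0.999, 0.0, 0.001]
ft_force: [-0.3, 0.2, -1.4]
grip_width: 0.0288
grasp_force: 59.9
```

Emit:
apply_moves:
  targets:
    - [[0,0,0,0,-1],[0,0,0,0,-1]]

```text
clock: 11.28
eef_pos: [0.4715, 0.2183, 0.0524]
tool_rot: [0.032, 0.999, 0.001, 0.001]
ft_force: [0.5, -0.3, -1.3]
grip_width: 0.0294
grasp_force: 59.9
```

Still 2.9 mm above the grasp height, and 1.5 mm too far left.

Emit:
apply_moves:
  targets:
    - [[-0.01,-0.04,-0.07,0,-1],[0,0,0,0,-1],[0,0,0,0,-1]]

```text
clock: 11.53
eef_pos: [0.4714, 0.2169, 0.0495]
tool_rot: [0.032, 0.999, 0.001, 0.002]
ft_force: [2.2, 0.3, 3.4]
grip_width: 0.0289
grasp_force: 60.5
```

Emit:
apply_moves:
  targets:
    - [[0,0,0,0,0.18],[0,0,0,0,0.18],[0,0,0,0,0.18],[0,0,0,0,0.18],[0,0,0.4,0,0.18],[0,0,0.8,0,0.18],[0,0,0.8,0,0.18],[0,-0.5,0.1,0,0.18]]

```text
clock: 12.2
eef_pos: [0.4734, 0.1998, 0.1376]
tool_rot: [0.031, 1.0, 0.003, 0.004]
ft_force: [2.2, 0.4, 0.4]
grip_width: 0.0501
grasp_force: 0.0
```

Emit:
apply_moves:
  targets:
    - [[0.15,-0.9,0,0,0.06],[0.2,-1,0,0.7,0.06],[0.2,-1,0,1,0.06],[0.2,-1,0,1,0.06],[0.2,-1,0,1,0.06],[0.2,-1,0,0,0.06],[0.2,-1,0,0,0.06],[0.2,-1,0,0,0.06]]

```text
clock: 12.87
eef_pos: [0.5317, -0.1217, 0.1321]
tool_rot: [0.0, 1.0, 0.0, -0.0]
ft_force: [0.1, -0.0, -0.3]
grip_width: 0.0451
grasp_force: 0.0
```

Emit:
apply_moves:
  targets:
    - [[0.1,-0.8,0,0,0.06],[0.18,-0.35,0,0,0.06],[0,0,0,0,0.06],[0,0,0,0,0.06],[0,0,0,0,0.06],[0,0,0,0,0.06]]

```text
clock: 13.37
eef_pos: [0.5427, -0.1644, 0.1321]
tool_rot: [-0.001, 1.0, 0.0, -0.0]
ft_force: [0.7, -0.2, -0.1]
grip_width: 0.0452
grasp_force: 0.0
```

Run:
```python
from m import *
st()
X=wcloud()
meas(X,[("short",.537,-.166,.054,.06,.03),("long",.544,-.225,.064,.11,.025),("stout placed",.4714,.217,.056,.07,.025)])
S=cloud("scene",imaging.camera("scene")[1]).reshape(-1,3)
meas(S,[("mid placed",.4674,.153,.064,.09,.03),("stout placed",.4714,.217,.056,.07,.025)])
```

```text
t 13.37 tcp mm [ 542.7 -164.4  132.1] yaw 90.1 w 45.2 F [ 0.7 -0.2 -0.1] q [-0.29  0.45 -0.01  1.11  0.   -0.3 ]
short 1956 53.8 (537.2, -165.6, 50.6, 20.4, 0.5)
long 4701 63.8 (529.5, -224.9, 130.1, 21.0, 0.0)
mid placed 292 64.6 (467.4, 151.6, 121.1, 27.0, -2.9)
stout placed 231 56.6 (471.6, 214.8, 86.3, 33.3, -4.9)
```

Emit:
apply_moves:
  targets:
    - [[-0.16,-0.03,-0.3,0,0.06],[0,0,-0.6,0,0.06],[0,0,-0.6,0,0.06],[0,0,-0.35,0,0.06],[0,0,-0.2,0,0.06],[0,0,-0.05,0,0.06],[0,0,0,0,0.06],[0,0,0,0,0.06]]

```text
clock: 14.13
eef_pos: [0.5377, -0.1668, 0.0493]
tool_rot: [-0.0, 1.0, -0.0, 0.001]
ft_force: [0.1, 0.3, 0.7]
grip_width: 0.0456
grasp_force: 0.0
```

Emit:
apply_moves:
  targets:
    - [[0,0,0,0,0.06],[0,0,0,0,0.06]]

```text
clock: 14.3
eef_pos: [0.5377, -0.1671, 0.0495]
tool_rot: [-0.0, 1.0, -0.0, 0.001]
ft_force: [0.3, 0.6, -0.3]
grip_width: 0.0449
grasp_force: 0.0
```

Emit:
apply_moves:
  targets:
    - [[0,0.04,-0.02,0,0.06],[0,0,0,0,-1],[0,0,0,0,-1],[0,0,0,0,-1],[0,0,0,0,-1],[0,0,0,0,-1],[0,0,0,0,-1],[0,0,0,0,-1]]

```text
clock: 14.97
eef_pos: [0.5371, -0.1654, 0.0479]
tool_rot: [0.0, 1.0, -0.0, 0.0]
ft_force: [-1.0, 0.2, 4.2]
grip_width: 0.019
grasp_force: 59.3
```

Emit:
apply_moves:
  targets:
    - [[0,0,0.3,0,-1],[0,0,0.7,0,-1],[0,0,0.8,0,-1],[-0.1,0.4,0.6,0,-1],[-0.14,0.8,0.35,-0.8,-1],[-0.15,0.95,0,-1,-1],[-0.15,0.95,0,-1,-1],[-0.15,0.95,0,-1,-1]]

```text
clock: 15.63
eef_pos: [0.5084, -0.0021, 0.1573]
tool_rot: [0.034, 0.999, 0.0, -0.0]
ft_force: [0.6, 0.9, -1.8]
grip_width: 0.0187
grasp_force: 58.8
```

Emit:
apply_moves:
  targets:
    - [[-0.15,0.95,0,0,-1],[-0.15,0.95,0,0,-1],[-0.15,0.95,0,0,-1],[-0.15,0.95,0,0,-1],[-0.15,0.95,0,0,-1],[-0.15,0.95,0,0,-1],[-0.1,0.9,0,0,-1],[0,0.5,0,0,-1]]

```text
clock: 16.3
eef_pos: [0.4676, 0.2842, 0.1567]
tool_rot: [0.031, 1.0, 0.0, -0.001]
ft_force: [0.4, -0.6, -1.6]
grip_width: 0.0188
grasp_force: 58.8
```

Emit:
apply_moves:
  targets:
    - [[0,0,0,0,-1],[0,0,0,0,-1],[0,0,0,0,-1],[0,0,0,0,-1],[0,0,0,0,-1]]

```text
clock: 16.72
eef_pos: [0.4693, 0.2794, 0.1573]
tool_rot: [0.034, 0.999, -0.0, -0.0]
ft_force: [0.0, -0.8, -0.4]
grip_width: 0.0189
grasp_force: 58.9
```

Emit:
apply_moves:
  targets:
    - [[0.14,0,-0.5,0,-1],[0,0,-0.8,0,-1],[0,0,-0.7,0,-1],[0,0,-0.4,0,-1],[0,0,-0.2,0,-1],[0,0,-0.1,0,-1],[0,0,0,0,-1],[0,0,0,0,-1]]

```text
clock: 17.38
eef_pos: [0.4758, 0.2809, 0.0506]
tool_rot: [0.033, 0.999, 0.001, 0.001]
ft_force: [-0.1, 0.6, -1.1]
grip_width: 0.0189
grasp_force: 58.8
```

Emit:
apply_moves:
  targets:
    - [[0,0,0,0,-1],[0,0,0,0,-1]]

```text
clock: 17.55
eef_pos: [0.4758, 0.2812, 0.0509]
tool_rot: [0.033, 0.999, 0.001, 0.001]
ft_force: [-0.7, -0.3, -0.6]
grip_width: 0.0192
grasp_force: 58.8
```

Emit:
apply_moves:
  targets:
    - [[0,-0.02,-0.07,0,-1],[0,0,0,0,-1],[0,0,0,0,-1]]

```text
clock: 17.8
eef_pos: [0.476, 0.2806, 0.0479]
tool_rot: [0.033, 0.999, 0.001, 0.001]
ft_force: [1.4, 0.1, 4.4]
grip_width: 0.0189
grasp_force: 59.4
```

Emit:
apply_moves:
  targets:
    - [[0,0,0,0,0.06],[0,0,0,0,0.06],[0,0,0,0,0.06],[0,0,0,0,0.06],[0,0,0.4,0,0.06],[0,0,0.8,0,0.06],[0,0,0.8,0,0.06],[0,-0.5,0.1,0,0.06]]

```text
clock: 18.47
eef_pos: [0.478, 0.2639, 0.1362]
tool_rot: [0.031, 0.999, 0.003, 0.004]
ft_force: [2.2, 0.3, 0.2]
grip_width: 0.0454
grasp_force: 0.0
```

Emit:
apply_moves:
  targets:
    - [[0.1,-0.9,0,0,0.06],[0.14,-1,0,1,0.06],[0.14,-1,0,1,0.06],[0.14,-1,0,1,0.06],[0.14,-1,0,1.1,0.06],[0.14,-1,0,0,0.06],[0.14,-1,0,0,0.06],[0.14,-1,0,0,0.06]]

```text
clock: 19.13
eef_pos: [0.5176, -0.058, 0.1306]
tool_rot: [-0.003, 1.0, 0.0, -0.0]
ft_force: [1.3, -0.2, 0.5]
grip_width: 0.0453
grasp_force: 0.0
```

Emit:
apply_moves:
  targets:
    - [[0.14,-1,0,0,0.06],[0.14,-1,0,0,0.06],[0.14,-1,0,0,0.06],[0.14,-0.8,0,0,0.06],[0.06,-0.44,0,0,0.06],[0,0,0,0,0.06],[0,0,0,0,0.06],[0,0,0,0,0.06]]

```text
clock: 19.8
eef_pos: [0.5422, -0.225, 0.1302]
tool_rot: [-0.003, 1.0, 0.001, -0.001]
ft_force: [0.5, 0.3, -0.2]
grip_width: 0.0455
grasp_force: 0.0
```

Run:
```python
from m import *
st()
X=wcloud()
meas(X,[("long",.544,-.225,.064,.11,.025)])
S=cloud("scene",imaging.camera("scene")[1]).reshape(-1,3)
meas(S,[("mid placed",.4674,.153,.064,.09,.03),("stout placed",.4714,.217,.056,.07,.025),("short placed",.4756,.28,.054,.07,.025)])
```

```text
t 19.8 tcp mm [ 542.2 -225.   130.2] yaw 90.3 w 45.5 F [ 0.5  0.3 -0.2] q [-0.39  0.48  0.05  1.13  0.   -0.4 ]
long 6321 63.8 (543.8, -225.1, 159.5, 20.5, 0.2)
mid placed 292 64.4 (467.3, 151.7, 120.1, 26.7, -3.8)
stout placed 229 56.7 (471.5, 215.6, 86.4, 34.0, -5.0)
short placed 88 54.2 (475.4, 278.4, 49.8, 24.5, -5.0)
```

Emit:
apply_moves:
  targets:
    - [[0.01,0,-0.3,0,0.06],[0,0,-0.6,0,0.06],[0,0,-0.5,0,0.06],[0,0,-0.35,0,0.06],[0,0,-0.2,0,0.06],[0,0,-0.05,0,0.06],[0,0,0,0,0.06],[0,0,0,0,0.06]]

```text
clock: 20.57
eef_pos: [0.5439, -0.2255, 0.0517]
tool_rot: [-0.003, 1.0, -0.0, 0.001]
ft_force: [-0.7, -0.7, -0.4]
grip_width: 0.0451
grasp_force: 0.0
```

Emit:
apply_moves:
  targets:
    - [[0,0,0,0,0.06],[0,0,0,0,0.06]]

```text
clock: 20.73
eef_pos: [0.544, -0.2259, 0.0519]
tool_rot: [-0.003, 1.0, -0.0, 0.001]
ft_force: [0.3, -0.3, 0.1]
grip_width: 0.045
grasp_force: 0.0
```

Emit:
apply_moves:
  targets:
    - [[0,0.02,0,0,0.06],[0,0,0,0,-1],[0,0,0,0,-1],[0,0,0,0,-1],[0,0,0,0,-1],[0,0,0,0,-1],[0,0,0,0,-1],[0,0,0,0,-1]]

```text
clock: 21.4
eef_pos: [0.5435, -0.2251, 0.0511]
tool_rot: [-0.003, 1.0, -0.0, 0.0]
ft_force: [-0.9, -0.9, 4.5]
grip_width: 0.0191
grasp_force: 59.6
```

Emit:
apply_moves:
  targets:
    - [[0,0,0.3,0,-1],[0,0,0.7,0,-1],[0,0,0.8,0,-1],[-0.05,0.4,0.6,0,-1],[-0.1,0.8,0.35,-1,-1],[-0.11,0.95,0,-1,-1],[-0.11,0.95,0,-1,-1],[-0.11,0.95,0,-1,-1]]

```text
clock: 22.07
eef_pos: [0.5231, -0.0615, 0.1603]
tool_rot: [0.033, 0.999, 0.0, -0.0]
ft_force: [0.3, -0.4, -1.2]
grip_width: 0.019
grasp_force: 58.9
```

Emit:
apply_moves:
  targets:
    - [[-0.11,0.95,0,0,-1],[-0.11,0.95,0,0,-1],[-0.11,0.95,0,0,-1],[-0.11,0.95,0,0,-1],[-0.11,0.95,0,0,-1],[-0.11,0.95,0,0,-1],[-0.11,0.95,0,0,-1],[-0.11,0.95,0,0,-1]]

```text
clock: 22.73
eef_pos: [0.4875, 0.2427, 0.1598]
tool_rot: [0.032, 0.999, -0.0, -0.001]
ft_force: [0.3, -1.0, -0.5]
grip_width: 0.0192
grasp_force: 58.9
```

Emit:
apply_moves:
  targets:
    - [[-0.11,0.95,0,0,-1],[-0.13,0.9,0,0,-1],[0,0.5,0,0,-1],[0,0.2,0,0,-1],[0,0,0,0,-1],[0,0,0,0,-1],[0,0,0,0,-1],[0,0,0,0,-1]]

```text
clock: 23.4
eef_pos: [0.4794, 0.3414, 0.1605]
tool_rot: [0.033, 0.999, -0.0, -0.0]
ft_force: [0.4, -0.0, -2.0]
grip_width: 0.0188
grasp_force: 59.0
```

Emit:
apply_moves:
  targets:
    - [[0,0,0,0,-1],[0,0,0,0,-1]]

```text
clock: 23.57
eef_pos: [0.4796, 0.342, 0.1609]
tool_rot: [0.033, 0.999, -0.0, 0.0]
ft_force: [0.2, -0.4, -1.2]
grip_width: 0.0189
grasp_force: 59.0
```

Emit:
apply_moves:
  targets:
    - [[-0.02,0.03,-0.5,0,-1],[0,0,-0.8,0,-1],[0,0,-0.7,0,-1],[0,0,-0.4,0,-1],[0,0,-0.2,0,-1],[0,0,-0.1,0,-1],[0,0,0,0,-1],[0,0,0,0,-1]]

```text
clock: 24.23
eef_pos: [0.4793, 0.3448, 0.0539]
tool_rot: [0.032, 0.999, 0.001, 0.001]
ft_force: [-0.0, -0.5, -1.8]
grip_width: 0.0189
grasp_force: 59.0
```

Emit:
apply_moves:
  targets:
    - [[0,0,0,0,-1],[0,0,0,0,-1]]

```text
clock: 24.4
eef_pos: [0.4794, 0.345, 0.0542]
tool_rot: [0.032, 0.999, 0.001, 0.001]
ft_force: [0.9, 0.0, -1.4]
grip_width: 0.0192
grasp_force: 59.0
```

Emit:
apply_moves:
  targets:
    - [[0,-0.02,-0.075,0,-1],[0,0,0,0,-1],[0,0,0,0,-1]]

```text
clock: 24.65
eef_pos: [0.4797, 0.3444, 0.0511]
tool_rot: [0.032, 0.999, 0.001, 0.001]
ft_force: [0.9, 0.3, 3.2]
grip_width: 0.0195
grasp_force: 59.7
```

Emit:
apply_moves:
  targets:
    - [[0,0,0,0,0.06],[0,0,0,0,0.06],[0,0,0,0,0.06],[0,0,0,0,0.06],[0,0,0.4,0,0.06],[0,0,0.8,0,0.06],[0,0,0.9,0,0.06],[0,0,0.9,0,0.06]]

```text
clock: 25.32
eef_pos: [0.4775, 0.3429, 0.1699]
tool_rot: [0.032, 0.999, -0.001, -0.001]
ft_force: [0.6, 1.3, 0.3]
grip_width: 0.0456
grasp_force: 0.0
```

Emit:
apply_moves:
  targets:
    - [[0,-0.6,0.7,0,0.06],[0,-0.8,0.5,0,0.06],[0,-0.6,0,0,0.06],[0,0,0,0,0.06],[0,0,0,0,0.06],[0,0,0,0,0.06],[0,0,0,0,0.06],[0,0,0,0,0.06]]

```text
clock: 25.98
eef_pos: [0.478, 0.2642, 0.2167]
tool_rot: [0.032, 0.999, -0.0, -0.001]
ft_force: [0.3, -0.1, -0.5]
grip_width: 0.0452
grasp_force: 0.0
```

Run:
```python
from m import *
st()
X=wcloud()
meas(X,[("long",.48,.344,.064,.11,.03),("short",.4756,.28,.054,.07,.025),("stout",.4714,.217,.056,.07,.025),("mid",.4674,.153,.064,.09,.03)]+
 [("cleat%d"%i,x,y,.029,.075,.016) for i,(y,x) in enumerate(((.375,.48),(.312,.477),(.249,.472),(.185,.468),(.121,.464)))])
p,d=imaging.camera("wrist");cv2.imwrite("pics/wrist2.png",p)
```

```text
t 25.98 tcp mm [478.  264.2 216.7] yaw 86.4 w 45.2 F [ 0.3 -0.1 -0.5] q [0.5  0.35 0.07 1.29 0.   0.57]
long 3176 63.6 (480.3, 344.4, 159.8, 21.5, -3.6)
short 1048 53.7 (476.7, 281.3, 50.5, 20.1, -3.3)
stout 2563 55.7 (472.2, 217.1, 84.8, 30.0, -3.8)
mid 2721 63.8 (468.1, 153.4, 120.2, 25.7, -3.3)
cleat0 1772 28.6 (482.2, 377.1, 109.5, 22.5, -3.8)
cleat1 2029 28.6 (476.8, 313.6, 108.8, 22.6, -3.6)
cleat2 2082 28.6 (473.3, 245.7, 108.8, 29.6, -3.7)
cleat3 1856 28.7 (468.7, 185.6, 108.5, 21.8, -4.0)
cleat4 1027 28.8 (464.8, 119.3, 109.2, 15.5, -2.9)
```

View pics/wrist2.png

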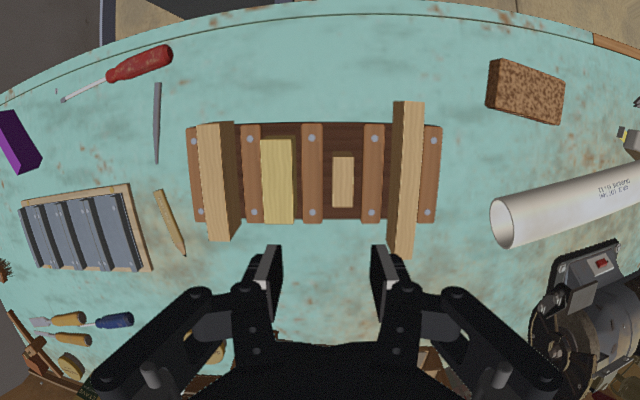

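The wrist view (its right side is the robot's left) shows long at (405,180), short (342,182), stout (278,180) and middle (215,180). Each is upright in its own slot, seated at the right height and centred within about 1 mm, and the drying rack is empty.

```bash
python3 -c "
from workcell import order; print(order.job_done())"
```

```text
the job is handed in; nothing more can be done
None
```

The four samples now stand in the receiving rack in reverse order (long, short, stout, middle from left to right), each on its slot floor, centred to about 1 mm and released; I handed the job in at about 26 s on the robot's clock.

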